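# Slide a fossil on its plank out under the microscope and hold it there

### The arm

A 7-joint arm with a two-finger parallel gripper is mounted at the origin on the work surface. World frame = base frame: x ahead of the robot, y to its left, z up, the work surface at z = 0. Lengths are in m, angles in rad, forces in N, time in s.
With the tool pointing down it reaches from about 0.425 to 0.875 m from the base axis. Payload 9.9 kg.
Tool frame: the origin (TCP) lies midway between the tips of the shut fingers; the grasp point (between the pads) lies 19 mm behind it; z points along the fingers, y is the line along which they close (so a half turn about z gives the same grasp; the last joint's range is limited). The gripper opens to 85 mm and grips with 20 to 120 N. Pads are 22 mm wide; open, the fingers measure 114 mm over their backs; the gripper's body (76 mm by 85 mm) begins 54 mm behind the grasp point. The pads swing forward as they close: fully open they stand 13 mm farther back than shut.
Start: joints at [-1.346, 0.576, 0.025, 1.437, -0.015, 1.129, -0.057], TCP at [0.205, 0.643, 0.231] pointing down, gripper open.
Joint ranges: [-2.76, 2.76], [-0.34, 2.15], [-1.52, 1.57], [0.19, 2.46], [-1.09, 4.23], [0.17, 1.99], [-2.82, 2.82]. Speed limits (rad/s): [2.22, 2.22, 3.01, 3.01, 3.14, 3.14, 3.14].

### API

Orientations are given as a rotation vector (axis times angle).
In Python, from bench import manip, eyes gives the robot as it stands.
- The arm moves only by the tool servo_tool, never from a script. Its argument "plan" is a list of rows, each a list of 7 numbers: the shift along the tool's x, y, z in m, then the turn, a rotation vector about the tool's x, y, z in degrees, then the closure, from 0 (fully open) to 1 (shut). A call has 1 to 5 rows; each row shifts and turns the commanded pose from where the row before left it, along the tool's axes as they then stand; what a row does not reach is not made up. A row lasts 1/8 s, in which the tool goes at most 62.5 mm and 10.7 degrees, less where a joint would pass 70% of its speed; a pose out of reach is approached as far as the arm can. A call with a gripper value outside its range is refused whole. The fingers move at their own pace and stop on an object; "squeeze" is the grip in N (left out, the last holds). Time passes only in rows, so rows that do not move let the fingers close. It gives the time, the measured TCP pose, the force, the opening and the grip force at its end, in the units of the state.
- manip.get_state(): the state, without advancing time (a new reading comes with each control period).
- eyes.read_camera(name): name is "side" or "top"; returns a dict with "color" (384x512x3 uint8, red, green, blue), "fx", "fy", "cx", "cy" (pixels), "world_to_cam" (4x4, takes a point from world to camera coordinates). Camera axes: x right, y down, z forward; pixel columns grow to the right and rows downward; lengths in m; the calibration is good to about 2 mm. A picture is of the moment at which its call begins. There is no depth.
- manip.sign_off(): hands the job in; it is judged then, once.
The state is a dict: "time_s": time; "qpos": joint angles; "qd": joint speeds; "joint_torque": joint torques, N m; "eef_pos": TCP position; "orientation": TCP orientation; "wrist_force": force on the tool from outside, world axes, zero at the start; "wrist_torque": the same for the moment, N m; "width": finger opening in m; "finger_force": force on a finger pad.
Only numpy, scipy, OpenCV 4.12 (cv2) and the standard library are available. Lean on these libraries where they do the work, as an engineer would, in place of code of your own. Each camera call takes 0.05 s, during which the arm holds its last target. There are 200 camera calls.

### The job

Take the spool-shaped vertebra out of the compartment tray and stand it on end in the middle of the cork pad on the plank, without dropping it. Then take the plank by its wooden cleat and slide it out off the riser towards the microscope until the line drawn across it lies right over the riser's edge, square to that edge, with the vertebra under the lens. Let the plank neither tip nor touch the microscope, leave the other things where they are, and finish still holding the cleat with the plank level on the riser, because it would tip if you let go.

Things in the scene. Friction and masses are not known exactly. Their poses are not given: they have to be found in the camera images.
- vertebra: the fossil vertebra to be viewed: a brown spool (slightly waisted cylinder) standing on end, 39 mm in diameter at the ends, 34 mm at the waist, 44 mm tall, about 100 g; the tallest thing in the compartment tray. Origin at the centre of its underside, z along its axis (up)
- plank: the loose pine specimen plank on the riser, 320 mm long (its y axis) x 80 wide (x) x 12 thick, about 240 g. Origin at the centre of its underside, z up; outer end, nearest the microscope, at y = -160 mm, tail at y = +160. At the start it overhangs the riser's edge by 30 to 60 mm, a little askew and off centre; it must go 130 to 160 mm further out, where it tips unless held
- pad (a point): centre of the top face of the cork pad glued on the plank near its outer end, a disc 60 mm in diameter and 5 mm thick; 120 mm from the plank's centre towards the outer end, 17 mm above the plank's underside
- line (a point): middle of the dark line, 4 mm wide, drawn square across the plank's top face (12 mm above its underside), 190 mm from the outer end: 30 mm from the plank's centre towards the tail
- cleat (a point): the hand-hold of the plank: a dark wooden cleat screwed across it near its tail, 22 mm thick along the plank, 80 mm long across it, standing 32 mm above the plank's top. This point is in its middle, 22 mm above the plank's top and 10 mm under the cleat's top, 125 mm from the plank's centre, 95 mm from the line
- riser: the fixed grey-painted plywood bench riser, 270 mm long (its y axis) x 150 mm wide (x) x 70 mm high, on which the plank slides. Origin at the centre of its underside, z up. The microscope stands off its -y end and the plank slides out over that end, along the riser's -y direction
- edge (a point): middle of the riser's top edge at the end towards the microscope (riser y = -135 mm, 70 mm high): the edge that the line must reach; it runs along the riser's x axis
- scope: the fixed stereo microscope: grey base plate 200 x 245 x 28 mm high, pole 430 mm tall, white head with two eyepieces. Origin on the table under the middle of the lens, axes parallel to the riser's; the lens is always on the riser's centre line, 150 mm out from the edge: there the pad arrives when the line is over the edge and the plank centred on the riser
- lens (a point): centre of the microscope's downward lens, 60 mm in diameter, 225 mm above the table
- tray: the fixed shallow white card specimen tray, 204 x 204 mm, 20 mm high, walls and floor 4 mm thick, with four square compartments of 96 mm, one fossil in each (which one lies where changes). Origin at the centre of its underside; the compartments' centres lie at +-50 mm in its x and y
- tooth: bystander in the tray: a curved fossil tooth lying on its side, 70 mm long, 20 mm high
- toe_bone: bystander in the tray: a dumb-bell shaped toe bone lying down, 64 mm long, 18 mm high
- ammonite: bystander in the tray: a flat grey coiled ammonite, 56 mm across, 16 mm high
- glue: bystander: a small white glue bottle with a red cap, 32 mm in diameter, 85 mm tall
- jar: bystander: an amber jar with a white cap, 60 mm in diameter, 75 mm tall
- brush: bystander: a brush lying on the table, 170 mm long
- pin_vise: bystander: a thin metal pin vise with a needle, lying on the table, 130 mm long

How it is judged:
On the way, in this order (a step that is already met when the one before it is completed fails the run):
1. the vertebra stands free in the middle of the cork pad while the plank is still back on the riser (distance between vertebra and pad below 0.012 m and angle between vertebra's own z axis and vertical below 0.12 rad and contact force between vertebra and the fingers below 0.05 N and contact force between vertebra and plank above 0.2 N and y of line in the frame of riser above -0.075 m), for 0.3 s.
2. the plank, held, is out with its line over the riser's edge (y of line in the frame of riser between -0.141 and -0.129 m and z of line in the frame of riser between 0.076 and 0.088 m and angle between the y axis of plank and the y axis of riser, either way round below 0.09 rad and angle between plank's own z axis and vertical below 0.06 rad and contact force between plank and the fingers above 2 N), for 0.2 s.
At the end, for the whole second after the job is handed in: Fingers hold the plank (over 2 N); line within 6 mm of the riser's edge, square to 5 degrees; plank level to 3.4 degrees, lying on the riser to 6 mm; vertebra standing on the pad within 12 mm of its centre, untouched, its axis within 20 mm of the lens axis; all at rest (all of step 2 and distance between vertebra and pad below 0.012 m and angle between vertebra's own z axis and vertical below 0.12 rad and contact force between vertebra and the fingers below 0.05 N and contact force between vertebra and plank above 0.2 N and horizontal distance between vertebra and lens below 0.02 m and linear speed of each of plank, vertebra below 0.01 m/s); the arm keeps its last pose, push and grip.
It fails at once if the plank tips by more than 8.5 degrees (angle between plank's own z axis and vertical above 0.15 rad).
It fails at once if the vertebra is dropped (falls freely by more than about 2 cm) (contact force between vertebra and the fingers below 0.05 N and linear speed of vertebra above 0.6 m/s).
It fails at once if the microscope is touched (over 1 N) (contact force between scope and anything else above 1 N).
It fails at once if another fossil or a thing on the bench is moved by more than 30 mm (distance of any of tooth, toe_bone, ammonite, glue, jar, brush, pin_vise from where it was at the start of the episode above 0.03 m).
It also fails if it takes over 50 s, if anything falls off the work surface, if the arm or the gripper's body presses on something with over 40 N, if the wrist force passes 120 N, or if a joint passes its speed limit or range.

## Working session

There is one attempt and no reset: what is moved stays moved. The work goes in short steps, Python scripts to look and compute and a tool call to move; the robot and the scene stay as the last step left them, time stands still between calls to the robot, and variables do not carry over. Pictures are saved under pics/ and viewed, at most 12 in all, crops included, and the job is handed in when it is done.

Besides the shell and the picture viewer there is one more tool, called after "Request:" as a command line: name --pt "numbers of a row" for each row, then --argument value for the rest. servo_tool: Moves the arm, as the interface text tells. Its arguments: {"type":"object","properties":{"plan":{"type":"array"},"squeeze":{"type":"number"}},"required":["plan"]}

```bash
ls; mkdir -p pics; python3 - <<'E'
from bench import manip, eyes
import cv2, numpy as np
for n in("top","side"):
    c=eyes.read_camera(n); cv2.imwrite(f"pics/{n}0.png",c["color"][:,:,::-1]); np.savez(f"{n}0.npz",**c)
    W=np.array(c["world_to_cam"]);print(n,c["fx"],c["cx"],c["cy"],-W[:3,:3].T@W[:3,3],W[:3,:3].round(3).tolist())
s=manip.get_state();print({k:np.round(v,3).tolist() for k,v in s.items()})
E
```

```text
pics
top 361.6362104277331 255.09344611904558 187.91940674187813 [0.4479179  0.00611213 1.096802  ] [[0.006, -1.0, 0.002], [-0.982, -0.006, -0.186], [0.186, -0.001, -0.982]]
side 356.6084124029193 264.0965162612069 191.47610622367898 [0.2848421  0.52936395 0.79266919] [[-0.872, -0.489, -0.019], [-0.345, 0.641, -0.685], [0.347, -0.591, -0.728]]
{'time_s': 0.1, 'qpos': [-1.346, 0.576, 0.025, 1.438, -0.015, 1.129, -0.056], 'qd': [0.002, -0.002, -0.002, 0.0, -0.001, -0.001, 0.0], 'joint_torque': [0.006, -76.73, 2.258, -28.661, 0.016, 0.009, 0.0], 'eef_pos': [0.205, 0.643, 0.231], 'orientation': [-0.483, -3.104, 0.002], 'wrist_force': [-1.192, 0.85, 0.711], 'wrist_torque': [-0.009, -0.019, 0.011], 'finger_force': 0.0, 'width': 0.085}
```

View pics/top0.png

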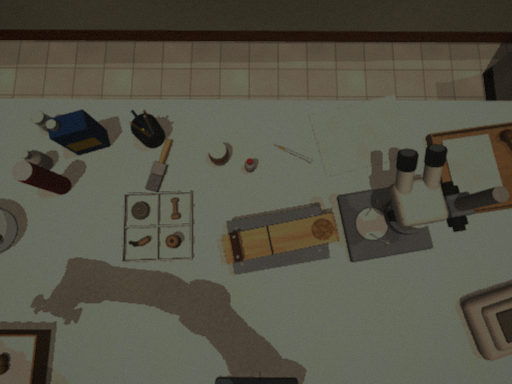

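View pics/side0.png

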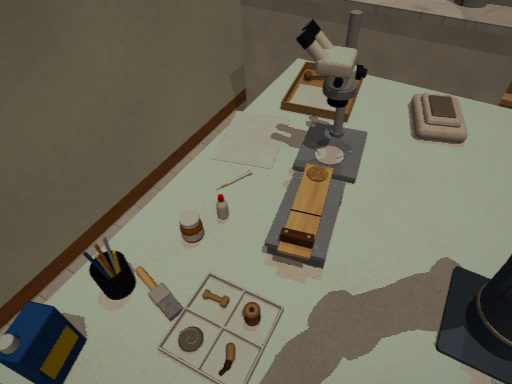

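The top view shows the vertebra at about (174,241), the tray centred near (158,226), the plank running from (224,250) to (338,230) with its pad at (322,229), and the scope to the right. In the side view the vertebra is at (252,314). I'll enlarge crops to get finer pixel positions.

```bash
cat > h.py <<'E'
import numpy as np, cv2
def load(n): return dict(np.load(n+".npz"))
def p2w(c,u,v,z):
    W=c["world_to_cam"];R=W[:3,:3];o=-R.T@W[:3,3]
    d=R.T@np.array([(u-c["cx"])/c["fx"],(v-c["cy"])/c["fy"],1]);return o+d*(z-o[2])/d[2]
def w2p(c,p):
    q=c["world_to_cam"]@np.r_[p,1];return np.array([c["fx"]*q[0]/q[2]+c["cx"],c["fy"]*q[1]/q[2]+c["cy"]])
E
python3 - <<'E'
from h import *
a=load("top0")["color"][180:280,212:352,::-1];b=load("top0")["color"][185:265,118:198,::-1];s=load("side0")["color"][160:360,205:345,::-1]
g=lambda i:np.clip(i.astype(float)*1.8,0,255).astype(np.uint8)
cv2.imwrite("pics/a.png",cv2.resize(g(a),None,fx=5.7,fy=5.7,interpolation=cv2.INTER_CUBIC))
x=cv2.resize(g(b),(400,400),interpolation=cv2.INTER_CUBIC);y=cv2.resize(g(s),(400,571),interpolation=cv2.INTER_CUBIC)
x=np.vstack([x,np.zeros((171,400,3),np.uint8)]);cv2.imwrite("pics/b.png",np.hstack([x,y]))
E
```

```text
(no output)
```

View pics/a.png

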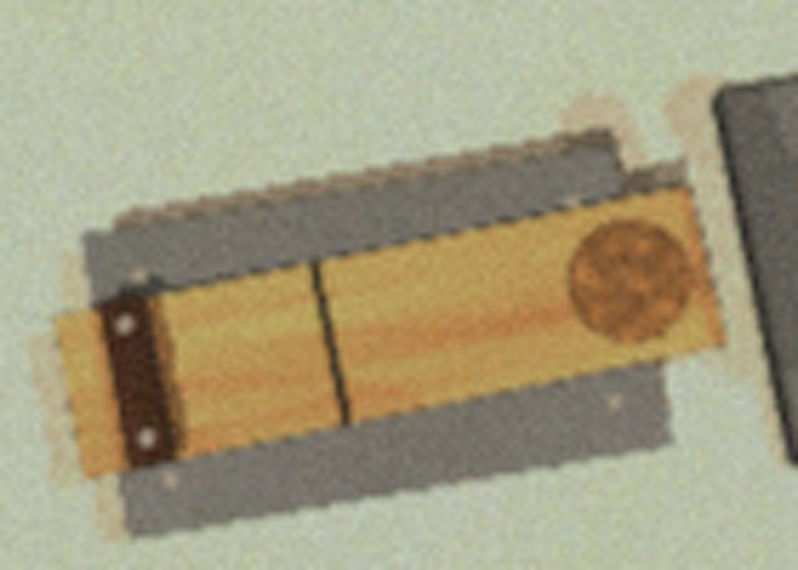

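View pics/b.png

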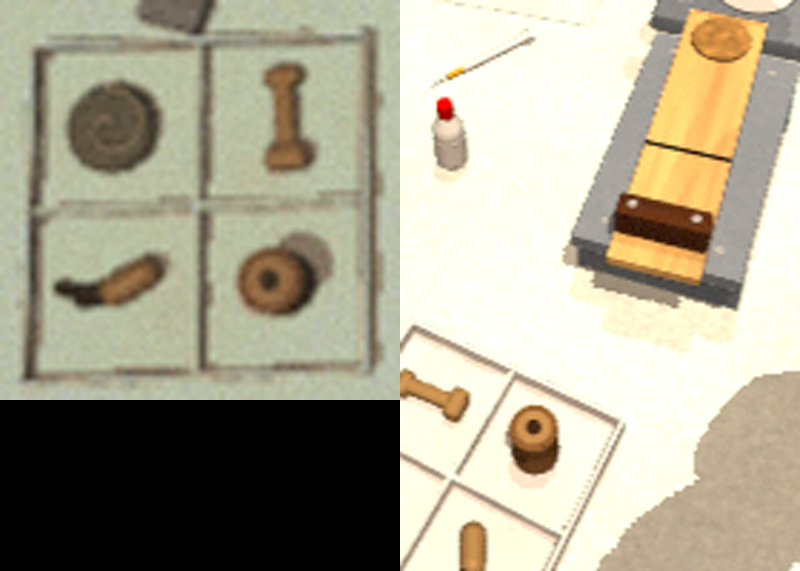

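```bash
cat > m.py <<'E'
from h import *
c=load("top0");s=load("side0")
A=lambda x,y,z:p2w(c,(x+.5)/5.7-.5+212,(y+.5)/5.7-.5+180,z)
an=lambda d:np.degrees(np.arctan2(d[1],d[0])).round(1)
P=[A(*q,.082) for q in((685,185),(724,345),(90,478),(57,318))]
print("plank",np.round(P,4).tolist(),"len",[np.linalg.norm(P[i]-P[(i+1)%4]).round(4) for i in range(4)])
pc=np.mean(P,0);pa=an((P[0]+P[1]-P[2]-P[3]));print("pc",pc,"outward",pa)
l=[A(315,262,.082),A(347,426,.082)];print("line",np.mean(l,0),np.linalg.norm(l[0]-l[1]),an(l[0]-l[1]))
print("pad",A(629,281,.087))
k=[A(125,323,.114),A(147,437,.114)];print("cleat screws mid",np.mean(k,0),an(k[0]-k[1]))
R=[A(*q,.07) for q in((610,130),(672,440),(128,537),(82,235))]
print("riser",np.round(R,4).tolist(),[np.linalg.norm(R[i]-R[(i+1)%4]).round(4) for i in range(4)],np.mean(R,0),an(R[0]+R[1]-R[2]-R[3]))
print("edge mid",(R[0]+R[1])/2, an(R[0]-R[1]),an(R[0]-R[3]),an(R[1]-R[2]))
print("vert top",p2w(c,118+268.5/5-.5,185+279.5/5-.5,.048),"side",p2w(s,205+133.5/2.857-.5,160+426.5/2.857-.5,.048))
E
python3 m.py
```

```text
plank [[0.5724, -0.2117, 0.082], [0.494, -0.2281, 0.082], [0.4287, 0.08, 0.082], [0.5052, 0.0976, 0.082]] len [np.float64(0.0801), np.float64(0.3149), np.float64(0.0785), np.float64(0.3165)]
pc [ 0.50007892 -0.06553304  0.082     ] outward -77.9
line [ 0.49367391 -0.03622702  0.082     ] 0.08067820129999168 11.0
pad [ 0.52446964 -0.1816613   0.087     ]
cleat screws mid [0.47476789 0.0569304  0.114     ] 11.9
riser [[0.6015, -0.1774, 0.07], [0.4483, -0.2036, 0.07], [0.4006, 0.0619, 0.07], [0.547, 0.0872, 0.07]] [np.float64(0.1554), np.float64(0.2698), np.float64(0.1486), np.float64(0.2702)] [ 0.49934769 -0.05800141  0.07      ] -79.1
edge mid [ 0.52488047 -0.19054152  0.07      ] 9.7 -78.4 -79.8
vert top [0.49198517 0.24502952 0.048     ] side [0.49219019 0.24621079 0.048     ]
```

```bash
cat > go.py <<'E'
# go.py x y z phi n : n equal rows, tool axes (mm/deg), from the measured pose to tool-down pose with tool y at phi deg
import sys,numpy as np
from scipy.spatial.transform import Rotation as R, Slerp
from bench import manip
def down(phi):
    f=np.radians(phi);y=np.array([np.cos(f),np.sin(f),0]);z=np.array([0,0,-1.]);return R.from_matrix(np.c_[np.cross(y,z),y,z])
x,y,z,phi,n=map(float,sys.argv[1:6]);n=int(n)
s=manip.get_state();p=np.array(s["eef_pos"]);r=R.from_rotvec(s["orientation"]);t=np.array([x,y,z])
S=Slerp([0,1],R.concatenate([r,down(phi)]))
print("t",round(s["time_s"],2),"at",np.round(p,4),"w",round(s["width"],4),"F",np.round(s["wrist_force"],1))
for i in range(n):
    a,b=S(i/n),S((i+1)/n)
    print(np.round(np.r_[a.inv().apply((t-p)/n),np.degrees((a.inv()*b).as_rotvec())],4).tolist())
E
python3 go.py .492 .245 .15 101 10
```

```text
t 0.1 at [0.205  0.6427 0.2305] w 0.0851 F [-1.2  0.8  0.7]
[-0.0394, -0.0292, 0.0081, -0.0086, -0.0019, -2.8692]
[-0.0379, -0.0311, 0.0081, -0.0086, -0.0019, -2.8692]
[-0.0363, -0.033, 0.0081, -0.0086, -0.0019, -2.8692]
[-0.0346, -0.0347, 0.0081, -0.0086, -0.0019, -2.8692]
[-0.0328, -0.0364, 0.0081, -0.0086, -0.0019, -2.8692]
[-0.031, -0.038, 0.0081, -0.0086, -0.0019, -2.8692]
[-0.029, -0.0395, 0.0081, -0.0086, -0.0019, -2.8692]
[-0.027, -0.0409, 0.0081, -0.0086, -0.0019, -2.8692]
[-0.0249, -0.0422, 0.0081, -0.0086, -0.0019, -2.8692]
[-0.0228, -0.0434, 0.0081, -0.0086, -0.0019, -2.8692]
```

Request:
servo_tool --pt "-0.039 -0.029 0.008 0 0 -3 0.3" --pt "-0.038 -0.031 0.008 0 0 -3 0.3" --pt "-0.036 -0.033 0.008 0 0 -3 0.3" --pt "-0.035 -0.035 0.008 0 0 -3 0.3" --pt "-0.033 -0.036 0.008 0 0 -3 0.3" --squeeze 30

```text
time_s: 0.72
eef_pos: [0.3502, 0.4438, 0.1908]
orientation: [-0.071, -3.141, 0.001]
wrist_force: [0.9, 1.1, 0.3]
width: 0.06
finger_force: 0.0
```

Request:
servo_tool --pt "-0.031 -0.038 0.008 0 0 -3 0.3" --pt "-0.029 -0.04 0.008 0 0 -3 0.3" --pt "-0.027 -0.041 0.008 0 0 -3 0.3" --pt "-0.025 -0.042 0.008 0 0 -3 0.3" --pt "0 0 0 0 0 0 0.3"

```text
time_s: 1.35
eef_pos: [0.4689, 0.283, 0.1584]
orientation: [0.244, -3.131, 0.004]
wrist_force: [-0.8, 0.0, -0.5]
width: 0.0599
finger_force: 0.0
```

```bash
python3 go.py .492 .245 .09 101 3
```

```text
t 1.35 at [0.4689 0.283  0.1584] w 0.0599 F [-0.8  0.  -0.5]
[-0.0057, -0.0136, 0.0228, -0.0531, -0.0167, -0.6907]
[-0.0055, -0.0137, 0.0228, -0.0531, -0.0167, -0.6907]
[-0.0053, -0.0138, 0.0228, -0.0531, -0.0167, -0.6907]
```

Request:
servo_tool --pt "-0.006 -0.014 0.023 0 0 -0.7 0.3" --pt "-0.005 -0.014 0.023 0 0 -0.7 0.3" --pt "-0.005 -0.013 0.022 0 0 -0.7 0.3" --pt "0 0 0 0 0 0 0.3"

```text
time_s: 1.85
eef_pos: [0.4886, 0.2493, 0.09]
orientation: [0.31, -3.123, 0.002]
wrist_force: [0.1, -0.1, 0.3]
width: 0.0599
finger_force: 0.0
```

```bash
python3 go.py .492 .245 .014 101 3; python3 - <<'E'
from bench import manip, eyes
from h import *
o=[]
for n,(u,v) in(("top",(174,241)),("side",(252,314))):
    c=eyes.read_camera(n);np.savez(n+"1.npz",**c);i=c["color"][v-45:v+45,u-45:u+45,::-1]
    o.append(cv2.resize(np.clip(i*1.5,0,255).astype(np.uint8),(396,396),interpolation=cv2.INTER_CUBIC))
cv2.imwrite("pics/c.png",np.hstack(o))
E
```

```text
t 1.85 at [0.4886 0.2493 0.09  ] w 0.0599 F [ 0.1 -0.1  0.3]
[-0.0009, -0.0016, 0.0253, -0.024, -0.0606, 0.1118]
[-0.0009, -0.0016, 0.0253, -0.024, -0.0606, 0.1118]
[-0.0008, -0.0016, 0.0253, -0.024, -0.0606, 0.1118]
```

View pics/c.png

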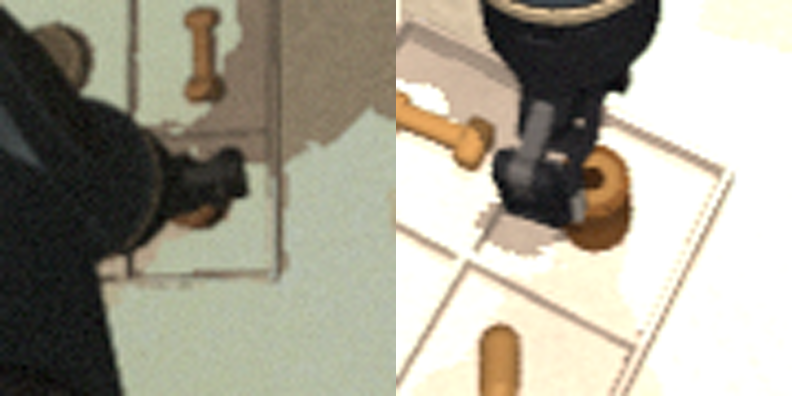

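The crop shows the open fingers hovering over the vertebra, which is at about (202,210) on the left and (600,190) on the right. The offset matches the parallax expected at this height, so I'll descend.

Request:
servo_tool --pt "-0.001 -0.002 0.02 0 0 0 0.3" --pt "-0.001 -0.002 0.02 0 0 0 0.3" --pt "-0.001 -0.001 0.02 0 0 0 0.3" --pt "0 0 0.015 0 0 0 0.3" --pt "0 0 0 0 0 0 0.3"

```text
time_s: 2.58
eef_pos: [0.4929, 0.2464, 0.016]
orientation: [0.313, -3.125, 0.0]
wrist_force: [0.1, -0.6, 0.6]
width: 0.0596
finger_force: 0.0
```

```bash
python3 go.py .492 .245 .014 101 1
```

```text
t 2.58 at [0.4929 0.2464 0.016 ] w 0.0596 F [ 0.1 -0.6  0.6]
[0.0012, -0.0012, 0.002, -0.0038, -0.0534, 0.4538]
```

Request:
servo_tool --pt "0.001 -0.001 0.001 0 0 0 0.5" --pt "0 0 0 0 0 0 0.7" --pt "0 0 0 0 0 0 0.8" --pt "0 0 0 0 0 0 0.8" --pt "0 0 0 0 0 0 0.8" --squeeze 30

```text
time_s: 3.2
eef_pos: [0.493, 0.245, 0.016]
orientation: [-0.312, 3.125, 0.001]
wrist_force: [-1.3, 0.2, 6.9]
width: 0.0372
finger_force: 30.1
```

Request:
servo_tool --pt "0 0 -0.002 0 0 0 0.8" --pt "0 0 -0.008 0 0 0 0.8" --pt "0 0 -0.02 0 0 0 0.8" --pt "0 0 -0.03 0 0 0 0.8" --pt "0 0 0 0 0 0 0.8"

```text
time_s: 3.82
eef_pos: [0.4939, 0.2452, 0.0775]
orientation: [-0.311, 3.122, 0.002]
wrist_force: [-0.5, -0.6, -0.5]
width: 0.0372
finger_force: 30.2
```

Request:
servo_tool --pt "0 0 -0.03 0 0 0 0.8" --pt "0 0 -0.03 0 0 0 0.8" --pt "0 0 -0.02 0 0 0 0.8" --pt "0 0 0 0 0 0 0.8"

```text
time_s: 4.32
eef_pos: [0.4932, 0.2449, 0.1559]
orientation: [-0.312, 3.124, 0.001]
wrist_force: [0.4, 0.3, -0.7]
width: 0.0374
finger_force: 30.4
```

```bash
python3 go.py .5258 -.1822 .155 101.6 12; python3 - <<'E'
from bench import manip, eyes
from h import *
c=eyes.read_camera("side");cv2.imwrite("pics/d.png",c["color"][:,:,::-1])
E
```

```text
t 4.33 at [0.4932 0.2449 0.1559] w 0.0374 F [ 0.4  0.3 -0.7]
[0.0044, -0.0354, 0.0, 0.0027, 0.0086, -0.0167]
[0.0044, -0.0354, 0.0001, 0.0027, 0.0086, -0.0167]
[0.0044, -0.0354, 0.0001, 0.0027, 0.0086, -0.0167]
[0.0044, -0.0354, 0.0001, 0.0027, 0.0086, -0.0167]
[0.0044, -0.0354, 0.0001, 0.0027, 0.0086, -0.0167]
[0.0044, -0.0354, 0.0001, 0.0027, 0.0086, -0.0167]
[0.0044, -0.0354, 0.0001, 0.0027, 0.0086, -0.0167]
[0.0044, -0.0354, 0.0001, 0.0027, 0.0086, -0.0167]
[0.0045, -0.0354, 0.0001, 0.0027, 0.0086, -0.0167]
[0.0045, -0.0354, 0.0001, 0.0027, 0.0086, -0.0167]
[0.0045, -0.0354, 0.0001, 0.0027, 0.0086, -0.0167]
[0.0045, -0.0354, 0.0001, 0.0027, 0.0086, -0.0167]
```

View pics/d.png

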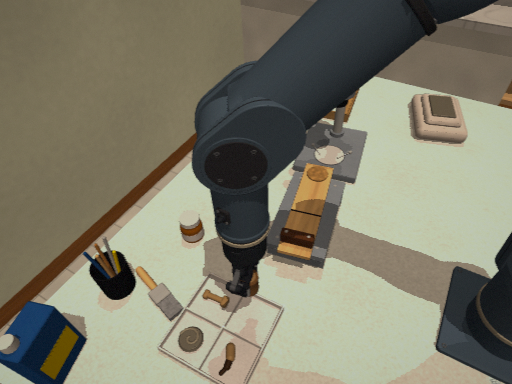

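The vertebra hangs upright in the grip at about (252,280). The plank is clear ahead, with its pad at (318,173), so I'll carry on.

Request:
servo_tool --pt "0.002 -0.018 0 0 0 0 0.8" --pt "0.004 -0.036 0 0 0 0 0.8" --pt "0.005 -0.036 0 0 0 0 0.8" --pt "0.005 -0.036 0 0 0 0 0.8" --pt "0.005 -0.036 0 0 0 0 0.8"

```text
time_s: 5.0
eef_pos: [0.5033, 0.0789, 0.1541]
orientation: [0.311, -3.124, 0.001]
wrist_force: [1.3, 0.2, -1.0]
width: 0.037
finger_force: 30.4
```

Request:
servo_tool --pt "0.005 -0.036 0 0 0 0 0.8" --pt "0.005 -0.036 0 0 0 0 0.8" --pt "0.005 -0.036 0 0 0 0 0.8" --pt "0.005 -0.036 0 0 0 0 0.8" --pt "0.004 -0.03 0 0 0 0 0.8"

```text
time_s: 5.62
eef_pos: [0.5136, -0.0965, 0.1541]
orientation: [0.309, -3.124, 0.0]
wrist_force: [0.9, -0.0, -1.1]
width: 0.0373
finger_force: 30.4
```

```bash
python3 go.py .5258 -.1822 .155 101.6 4; python3 - <<'E'
from bench import manip, eyes
from h import *
o=[eyes.read_camera(n)["color"][:,:,::-1] for n in("side","top")]
cv2.imwrite("pics/e.png",np.hstack([cv2.resize(o[0][0:300,200:450],(375,450)),cv2.resize(o[1][60:340,180:],(410,346))[:346] if 0 else cv2.copyMakeBorder(cv2.resize(o[1][60:340,250:510],(390,420)),0,30,0,0,0)]))
E
```

```text
t 5.62 at [ 0.5136 -0.0965  0.1541] w 0.0373 F [ 0.9 -0.  -1.1]
[0.0012, -0.0216, -0.0002, -0.001, -0.0351, -0.0753]
[0.0012, -0.0216, -0.0002, -0.001, -0.0351, -0.0753]
[0.0013, -0.0216, -0.0002, -0.001, -0.0351, -0.0753]
[0.0013, -0.0216, -0.0002, -0.001, -0.0351, -0.0753]
```

View pics/e.png

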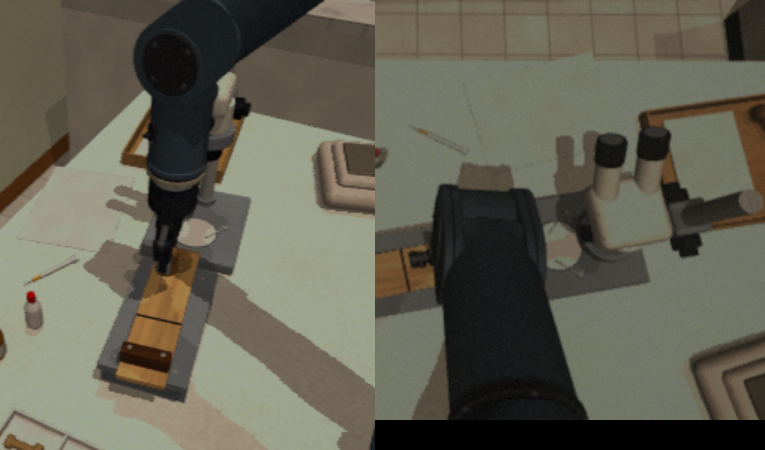

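The arm is over the plank with the vertebra upright. The elbow and wrist have good clearance from the scope head, whose near edge in the right panel is at about x = 585 against the elbow's 540. I'll finish the transfer.

Request:
servo_tool --pt "0.001 -0.022 0 0 0 0 0.8" --pt "0.001 -0.022 0 0 0 0 0.8" --pt "0.001 -0.022 0 0 0 0 0.8" --pt "0.002 -0.02 0 0 0 0 0.8" --pt "0 0 0 0 0 0 0.8"

```text
time_s: 6.35
eef_pos: [0.5264, -0.1807, 0.1547]
orientation: [0.308, -3.125, 0.0]
wrist_force: [-0.5, 0.1, -1.4]
width: 0.0373
finger_force: 30.5
```

```bash
python3 go.py .5258 -.1822 .105 101.6 3
```

```text
t 6.35 at [ 0.5264 -0.1807  0.1547] w 0.0373 F [-0.5  0.1 -1.4]
[0.0003, -0.0005, 0.0166, -0.0038, -0.0223, -0.1154]
[0.0003, -0.0005, 0.0166, -0.0038, -0.0223, -0.1154]
[0.0003, -0.0005, 0.0166, -0.0038, -0.0223, -0.1154]
```

Request:
servo_tool --pt "0.001 -0.001 0.016 0 0 0 0.8" --pt "0 -0.001 0.016 0 0 0 0.8" --pt "0 0 0.012 0 0 0 0.8" --pt "0 0 0.007 0 0 0 0.8" --pt "0 0 0 0 0 0 0.8"

```text
time_s: 6.98
eef_pos: [0.5264, -0.1808, 0.1038]
orientation: [0.313, -3.125, -0.001]
wrist_force: [0.4, 0.1, -0.9]
width: 0.0371
finger_force: 30.5
```

Request:
servo_tool --pt "0 0 0.002 0 0 0 0.8" --pt "0 0 0.001 0 0 0 0.8" --pt "0 0 0 0 0 0 0.8"

```text
time_s: 7.35
eef_pos: [0.5267, -0.1811, 0.1015]
orientation: [-0.312, 3.126, -0.0]
wrist_force: [-0.0, -1.0, -0.7]
width: 0.0372
finger_force: 30.5
```

Request:
servo_tool --pt "0 -0.001 0.001 0 0 0 0.8" --pt "0 0 0.001 0 0 0 0.8" --pt "0 0 0 0 0 0 0.8"

```text
time_s: 7.72
eef_pos: [0.5267, -0.1821, 0.0992]
orientation: [0.312, -3.126, 0.0]
wrist_force: [0.7, 0.2, -0.9]
width: 0.0372
finger_force: 30.5
```

Request:
servo_tool --pt "0 0 0.001 0 0 0 0.8" --pt "0 0 0 0 0 0 0.8"

```text
time_s: 7.98
eef_pos: [0.527, -0.182, 0.099]
orientation: [-0.312, 3.125, -0.0]
wrist_force: [-1.0, 0.8, 6.9]
width: 0.0375
finger_force: 31.0
```

Request:
servo_tool --pt "0 0 0 0 0 0 0.5" --pt "0 0 0 0 0 0 0.4" --pt "0 0 0 0 0 0 0.25" --pt "0 0 0 0 0 0 0.2" --pt "0 0 0 0 0 0 0.2"

```text
time_s: 8.6
eef_pos: [0.5268, -0.182, 0.0983]
orientation: [0.312, -3.126, -0.0]
wrist_force: [0.2, 0.1, 0.4]
width: 0.0684
finger_force: 0.0
```

Request:
servo_tool --pt "0 0 -0.01 0 0 0 0.2" --pt "0 0 -0.02 0 0 0 0.2" --pt "0 0 -0.03 0 0 0 0.2" --pt "0 0 -0.03 0 0 0 0.2" --pt "0 0 -0.02 0 0 0 0.2"

```text
time_s: 9.22
eef_pos: [0.5272, -0.1822, 0.2105]
orientation: [-0.312, 3.124, -0.001]
wrist_force: [0.1, -0.2, -0.3]
width: 0.0683
finger_force: 0.0
```

Request:
servo_tool --pt "-0.004 0.04 0 0 0 0 0.2" --pt "-0.005 0.045 0 0 0 0 0.2" --pt "-0.005 0.045 0 0 0 0 0.2" --pt "-0.005 0.045 0 0 0 0 0.3" --pt "0 0.04 0 0 0 0 0.3"

```text
time_s: 9.85
eef_pos: [0.5028, 0.0343, 0.2091]
orientation: [-0.313, 3.125, 0.0]
wrist_force: [0.1, -0.1, -0.2]
width: 0.0595
finger_force: 0.0
```

```bash
python3 go.py .4745 .0575 .15 101.6 1; python3 - <<'E'
from bench import manip, eyes
from h import *
g=lambda i:np.clip(i*1.7,0,255).astype(np.uint8)
o=[]
for n in("side","top"):
    c=eyes.read_camera(n);np.savez(n+"2.npz",**c);o.append(g(c["color"][:,:,::-1]))
cv2.imwrite("pics/f.png",np.hstack([cv2.resize(o[0][150:270,260:360],(333,400)),cv2.resize(o[1][180:280,250:365],(460,400),interpolation=cv2.INTER_CUBIC)]))
E
```

```text
t 9.85 at [0.5028 0.0343 0.2091] w 0.0595 F [ 0.1 -0.1 -0.2]
[0.0232, 0.0284, 0.0591, 0.0054, 0.0682, -0.1521]
```

View pics/f.png

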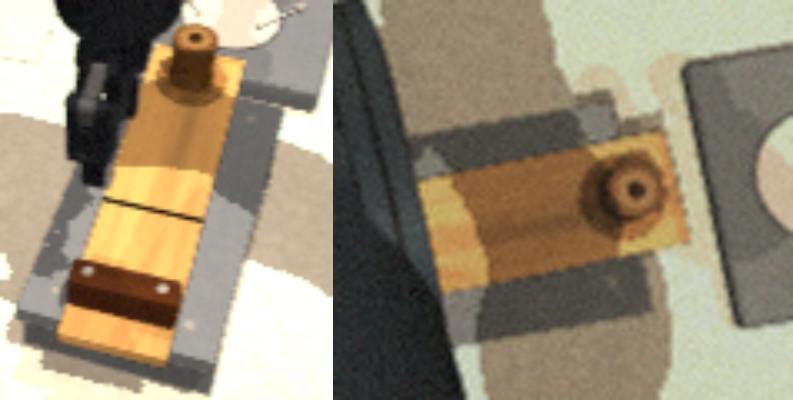

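```bash
python3 - <<'E'
from h import *
t=load("top2");s=load("side2")
print(p2w(t,250+303.5/4-.5,180+189.5/4-.5,.131),p2w(s,260+196.5/3.33-.5,150+38.5/3.333-.5,.131))
E
python3 go.py .4745 .057 .15 102 2
```

```text
[ 0.52652762 -0.18279474  0.131     ] [ 0.52465688 -0.17934011  0.131     ]
t 9.95 at [0.5022 0.0374 0.2091] w 0.06 F [ 0.3 -1.   0.8]
[0.0116, 0.0124, 0.0296, 0.0578, 0.0282, -0.1089]
[0.0115, 0.0124, 0.0296, 0.0578, 0.0282, -0.1089]
```

The picture shows the vertebra upright on the pad, with its hole at crop (636,189). That puts it at about (0.526,-0.182), within 2–3 mm of the pad. Next is the cleat.

Request:
servo_tool --pt "0.012 0.012 0.02 0 0 -0.2 0.3" --pt "0.012 0.012 0.02 0 0 0 0.3" --pt "0 0 0.02 0 0 0 0.3" --pt "0 0 0 0 0 0 0.3"

```text
time_s: 10.45
eef_pos: [0.474, 0.0505, 0.1479]
orientation: [0.317, -3.124, 0.001]
wrist_force: [0.4, -0.5, -0.0]
width: 0.0595
finger_force: 0.0
```

```bash
python3 go.py .4745 .057 .088 102 3
```

```text
t 10.45 at [0.474  0.0505 0.1479] w 0.0595 F [ 0.4 -0.5 -0. ]
[-0.0006, 0.0021, 0.02, -0.0052, -0.0354, -0.1376]
[-0.0006, 0.0021, 0.02, -0.0052, -0.0354, -0.1376]
[-0.0006, 0.0021, 0.02, -0.0052, -0.0354, -0.1376]
```

Request:
servo_tool --pt "0 0.003 0.01 0 0 -0.2 0.3" --pt "-0.001 0.004 0.01 0 0 -0.2 0.3" --pt "0 0 0 0 0 0 0.3"

```text
time_s: 10.82
eef_pos: [0.4738, 0.0586, 0.1277]
orientation: [0.33, -3.123, -0.0]
wrist_force: [0.6, -0.4, 0.4]
width: 0.0598
finger_force: 0.0
```

Request:
servo_tool --pt "0 0 0.015 0 0 0 0.3" --pt "0 0 0.015 0 0 0 0.3" --pt "0 0 0.009 0 0 0 0.3" --pt "0 0 0 0 0 0 0.3"

```text
time_s: 11.32
eef_pos: [0.4739, 0.0582, 0.089]
orientation: [0.329, -3.123, 0.0]
wrist_force: [-0.1, -0.3, 0.4]
width: 0.0593
finger_force: 0.0
```

```bash
python3 go.py .4745 .057 .088 102 1
```

```text
t 11.32 at [0.4739 0.0582 0.089 ] w 0.0593 F [-0.1 -0.3  0.4]
[-0.0003, -0.0013, 0.001, -0.0032, -0.0584, 0.0124]
```

Request:
servo_tool --pt "0 -0.001 0 0 0 0 0.5" --pt "0 0 0 0 0 0 0.65" --pt "0 0 0 0 0 0 0.75" --pt "0 0 0 0 0 0 0.85" --pt "0 0 0 0 0 0 0.9" --squeeze 50

```text
time_s: 11.95
eef_pos: [0.4746, 0.0574, 0.0899]
orientation: [-0.328, 3.123, 0.0]
wrist_force: [-1.4, 0.8, 6.8]
width: 0.0211
finger_force: 48.9
```

Request:
servo_tool --pt "0 0 0 0 0 0 0.9" --pt "0 0 0 0 0 0 0.9"

```text
time_s: 12.2
eef_pos: [0.4746, 0.0574, 0.0899]
orientation: [-0.328, 3.123, 0.0]
wrist_force: [-1.6, 0.3, 6.8]
width: 0.0208
finger_force: 48.9
```

```bash
python3 go.py .4745 .057 .088 102 1;python3 - <<'E'
from bench import manip, eyes
from h import *
g=lambda i:np.clip(i*1.7,0,255).astype(np.uint8)
o=[]
for n in("side","top"):
    c=eyes.read_camera(n);np.savez(n+"3.npz",**c);o.append(g(c["color"][:,:,::-1]))
cv2.imwrite("pics/g.png",np.hstack([cv2.resize(o[0][150:270,250:350],(400,480),interpolation=cv2.INTER_CUBIC),cv2.resize(o[1][180:276,270:350],(400,480),interpolation=cv2.INTER_CUBIC)]))
E
```

```text
t 12.2 at [0.4746 0.0574 0.0899] w 0.0208 F [-1.6  0.3  6.8]
[0.0002, -0.0004, 0.0019, 0.0018, 0.0512, 0.0012]
```

View pics/g.png

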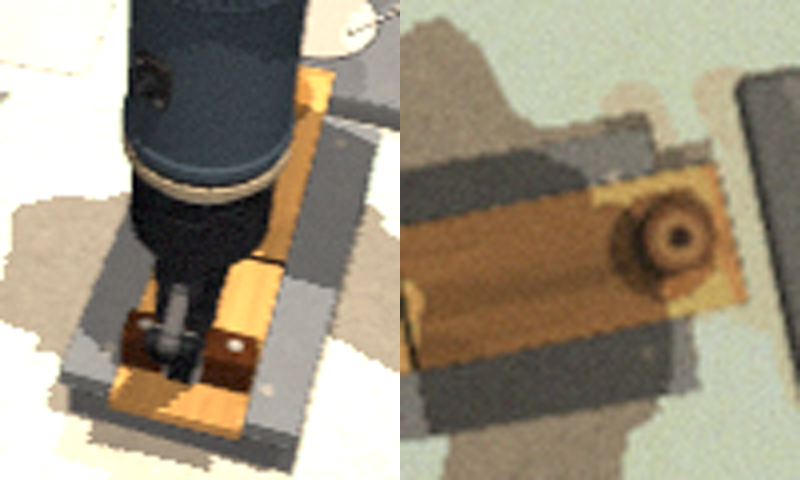

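The fingers hold the cleat at its middle (left panel about (180,335)) and the vertebra is still upright at (680,237) on the right. The slide is about 158 mm along tool -y with a 1.1° yaw correction, and I'll ramp it gently.

Request:
servo_tool --pt "0 -0.002 0 0 0 0.1 0.9" --pt "0 -0.004 0 0 0 0.1 0.9" --pt "0 -0.006 0 0 0 0.1 0.9" --pt "0 -0.008 0 0 0 0.1 0.9" --pt "0 -0.01 0 0 0 0.1 0.9"

```text
time_s: 12.92
eef_pos: [0.481, 0.0294, 0.0899]
orientation: [-0.318, 3.124, 0.002]
wrist_force: [-0.8, 5.9, 6.0]
width: 0.021
finger_force: 48.8
```

```bash
python3 go.py .5069 -.0973 .0899 100.9 5
```

```text
t 12.93 at [0.481  0.0294 0.0899] w 0.021 F [-0.8  5.9  6. ]
[0.0, -0.0259, -0.0, 0.0153, 0.0188, 0.1419]
[-0.0, -0.0259, -0.0, 0.0153, 0.0188, 0.1419]
[-0.0001, -0.0259, -0.0, 0.0153, 0.0188, 0.1419]
[-0.0002, -0.0259, -0.0, 0.0153, 0.0188, 0.1419]
[-0.0002, -0.0259, -0.0, 0.0153, 0.0188, 0.1419]
```

Request:
servo_tool --pt "0 -0.01 0 0 0 0.1 0.9" --pt "0 -0.01 0 0 0 0.1 0.9" --pt "0 -0.01 0 0 0 0.1 0.9" --pt "0 -0.01 0 0 0 0.1 0.9" --pt "0 -0.01 0 0 0 0.1 0.9"

```text
time_s: 13.55
eef_pos: [0.4908, -0.0198, 0.0899]
orientation: [-0.304, 3.125, 0.002]
wrist_force: [-1.4, 6.6, 6.2]
width: 0.0212
finger_force: 48.8
```

Request:
servo_tool --pt "0 -0.01 0 0 0 0 0.9" --pt "0 -0.01 0 0 0 0 0.9" --pt "0 -0.008 0 0 0 0 0.9" --pt "0 -0.006 0 0 0 0 0.9" --pt "0 -0.004 0 0 0 0 0.9"

```text
time_s: 14.18
eef_pos: [0.4979, -0.0571, 0.0899]
orientation: [-0.303, 3.126, 0.002]
wrist_force: [-1.0, 7.3, 6.0]
width: 0.0208
finger_force: 49.0
```

```bash
python3 go.py .5069 -.0973 .0899 100.9 4
```

```text
t 14.18 at [ 0.4979 -0.0571  0.0899] w 0.0208 F [-1.   7.3  6. ]
[-0.0003, -0.0103, -0.0, 0.0184, 0.0191, 0.0438]
[-0.0003, -0.0103, -0.0, 0.0184, 0.0191, 0.0438]
[-0.0003, -0.0103, -0.0, 0.0184, 0.0191, 0.0438]
[-0.0003, -0.0103, -0.0, 0.0184, 0.0191, 0.0438]
```

Request:
servo_tool --pt "0 -0.006 0 0 0 0 0.9" --pt "0 -0.008 0 0 0 0 0.9" --pt "-0.001 -0.008 0 0 0 0.1 0.9" --pt "0 -0.006 0 0 0 0.1 0.9" --pt "0 -0.004 0 0 0 0 0.9"

```text
time_s: 14.8
eef_pos: [0.505, -0.0882, 0.0899]
orientation: [-0.298, 3.126, 0.002]
wrist_force: [-2.1, 6.4, 7.4]
width: 0.0213
finger_force: 49.1
```

Request:
servo_tool --pt "0 -0.002 0 0 0 0 0.9" --pt "0 0 0 0 0 0 0.9"

```text
time_s: 15.05
eef_pos: [0.5054, -0.0903, 0.0899]
orientation: [-0.298, 3.126, 0.002]
wrist_force: [-0.7, 4.4, 6.7]
width: 0.0211
finger_force: 49.0
```

```bash
python3 go.py .5069 -.0973 .0899 100.9 1;python3 - <<'E'
from bench import manip, eyes
from h import *
g=lambda i:np.clip(i*1.8,0,255).astype(np.uint8)
o=[]
for n in("side","top"):
    c=eyes.read_camera(n);np.savez(n+"4.npz",**c);o.append(g(c["color"][:,:,::-1]))
cv2.imwrite("pics/i.png",np.hstack([cv2.resize(o[0][120:270,265:365],(400,600),interpolation=cv2.INTER_CUBIC),cv2.resize(o[1][170:320-30,300:380],(400,600),interpolation=cv2.INTER_CUBIC)]))
E
```

```text
t 15.05 at [ 0.5054 -0.0903  0.0899] w 0.0211 F [-0.7  4.4  6.7]
[-0.0002, -0.0072, -0.0, 0.0587, 0.0713, -0.0257]
```

View pics/i.png

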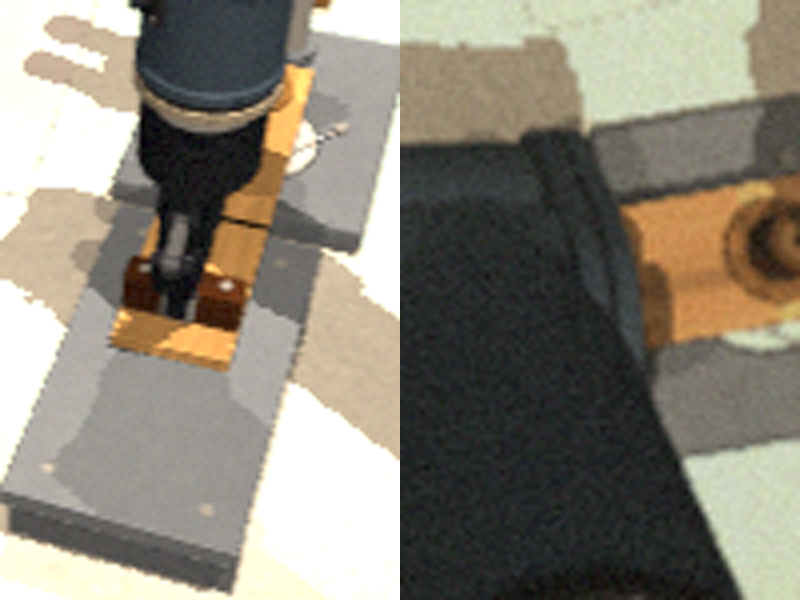

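```bash
python3 - <<'E'
from h import *
s=load("side4");t=load("top4");A=lambda x,y,z:p2w(s,(x+.5)/4-.5+265,(y+.5)/4-.5+120,z)
o=np.array([.189,-.982,0])
for n,p in(("line R",A(264,227,.082)),("line",A(240,222,.082)),("corner",A(322,250,.07)),("edge0",np.array([.5249,-.1906,.07])),("tailcorners",A(112,345,.082)),("",A(226,371,.082))):print(n,p.round(4),(p@o).round(4))
s0=load("side0");B=lambda x,y,z:p2w(s0,(x+.5)/2.857-.5+205,(y+.5)/2.857-.5+160,z)
# predicted pixel (crop) of the edge point and the lens-side corner from the top estimates
for p in((.4511,-.1764,.07),(.5249,-.1906,.07),(.4512,-.2048,.07)):
    q=w2p(s,p);print((q-[265,120])*4)
print("vertebra", p2w(t,300+(795.5-400)/5-.5,170+245.5/4/1.25-.5,.131))
E
```

```text
line R [ 0.4864 -0.1882  0.082 ] 0.2767
line [ 0.5033 -0.1849  0.082 ] 0.2767
corner [ 0.4449 -0.1979  0.07  ] 0.2784
edge0 [ 0.5249 -0.1906  0.07  ] 0.2864
tailcorners [ 0.5323 -0.0376  0.082 ] 0.1376
 [ 0.4578 -0.0526  0.082 ] 0.1382
[301.29957174 264.70695245]
[212.1664519  217.75480472]
[315.61227207 239.47944381]
vertebra [ 0.54945083 -0.32601916  0.131     ]
```

```bash
cat > f.py <<'E'
from h import *
o=np.array([.189,-.982,0]);l=np.array([.982,.189,0]);E=np.array([.5249,-.1906,0])
def prof(n,z,a0,a1,l0,l1):   # mean grey profile along outward axis, a & l in mm relative to E
    c=load(n);g=cv2.cvtColor(c["color"],cv2.COLOR_RGB2LAB).astype(np.float32)
    a=np.arange(a0,a1,.5);L=np.arange(l0,l1,1.)
    P=E+(a[:,None,None]*o+L[None,:,None]*l)/1e3;P[...,2]=z
    q=P@c["world_to_cam"][:3,:3].T+c["world_to_cam"][:3,3]
    m=np.stack([c["fx"]*q[...,0]/q[...,2]+c["cx"],c["fy"]*q[...,1]/q[...,2]+c["cy"]],-1).astype(np.float32)
    return a,cv2.remap(g,m[...,0],m[...,1],cv2.INTER_LINEAR)
def edge(n,z,a0,a1,l0,l1):
    a,p=prof(n,z,a0,a1,l0,l1);p=cv2.GaussianBlur(p.mean(1),(1,9),0);d=np.linalg.norm(np.gradient(p,axis=0),axis=1)
    return a[d.argmax()],d.max().round(2),d[[0,-1]].round(2)
def dark(n,z,a0,a1,l0,l1):
    a,p=prof(n,z,a0,a1,l0,l1);p=p[...,0].mean(1);w=np.clip(np.median(p)-p-4,0,None);return (a*w).sum()/w.sum(),w.max().round(1)
if __name__=="__main__":
    for n in("top0","side0"):
        for r in((-68,-52),(-55,-40),(50,60),(60,70)): print(n,r,edge(n,.07,-20,20,*r))
        for r in((-35,-15),(-10,10),(15,35)): print("line",r,dark(n,.082,-180,-140,*r))
    for r in((-35,-28),(-28,-20)): print("line side4",r,dark("side4",.082,-25,15,*r))
E
python3 f.py
```

```text
top0 (-68, -52) (np.float64(0.5), np.float32(4.13), array([0.08, 0.02], dtype=float32))
top0 (-55, -40) (np.float64(1.0), np.float32(4.12), array([0.06, 0.1 ], dtype=float32))
top0 (50, 60) (np.float64(4.5), np.float32(1.46), array([0.11, 0.22], dtype=float32))
top0 (60, 70) (np.float64(4.0), np.float32(4.66), array([0.07, 0.21], dtype=float32))
line (-35, -15) (np.float64(-157.26045749759345), np.float32(46.3))
line (-10, 10) (np.float64(-157.8404843698238), np.float32(45.0))
line (15, 35) (np.float64(-158.32543652125278), np.float32(48.9))
side0 (-68, -52) (np.float64(-5.0), np.float32(5.74), array([0.01, 0.51], dtype=float32))
side0 (-55, -40) (np.float64(-4.5), np.float32(5.11), array([0.02, 0.44], dtype=float32))
side0 (50, 60) (np.float64(-3.0), np.float32(5.46), array([0.01, 0.5 ], dtype=float32))
side0 (60, 70) (np.float64(-2.5), np.float32(5.99), array([0.05, 0.51], dtype=float32))
line (-35, -15) (np.float64(-160.34329398329248), np.float32(89.0))
line (-10, 10) (np.float64(-160.77501922574518), np.float32(91.0))
line (15, 35) (np.float64(-161.2602004162045), np.float32(94.3))
line side4 (-35, -28) (np.float64(-9.539865733378686), np.float32(56.3))
line side4 (-28, -20) (np.float64(-9.572690144444016), np.float32(50.5))
```

Request:
servo_tool --pt "0 -0.002 0 0 0 0 0.9" --pt "0 -0.003 0 0 0 0 0.9" --pt "0 -0.002 0 0 0 0 0.9" --pt "0 0 0 0 0 0 0.9" --pt "0 0 0 0 0 0 0.9"

```text
time_s: 15.78
eef_pos: [0.5067, -0.0971, 0.0899]
orientation: [-0.298, 3.126, 0.002]
wrist_force: [-0.2, 5.7, 6.1]
width: 0.0211
finger_force: 49.0
```

```bash
python3 go.py .5069 -.0973 .0899 100.9 1;python3 - <<'E'
from bench import eyes
from f import *
g=lambda i:np.clip(i*1.8,0,255).astype(np.uint8)
o=[]
for n in("side","top"):
    c=eyes.read_camera(n);np.savez(n+"5.npz",**c);o.append(g(c["color"][:,:,::-1]))
for r in((-35,-28),(-28,-20)): print("line side5",r,dark("side5",.082,-22,14,*r))
cv2.imwrite("pics/j.png",np.hstack([cv2.resize(o[0][120:270,265:365],(400,600),interpolation=cv2.INTER_CUBIC),cv2.resize(o[1][170:290,320:400],(400,600),interpolation=cv2.INTER_CUBIC)]))
E
```

```text
t 15.78 at [ 0.5067 -0.0971  0.0899] w 0.0211 F [-0.2  5.7  6.1]
[-0.0001, -0.0003, 0.0, 0.0567, 0.0755, -0.0167]
line side5 (-35, -28) (np.float64(-2.620120415684), np.float32(48.1))
line side5 (-28, -20) (np.float64(-2.892824082250203), np.float32(56.7))
```

View pics/j.png

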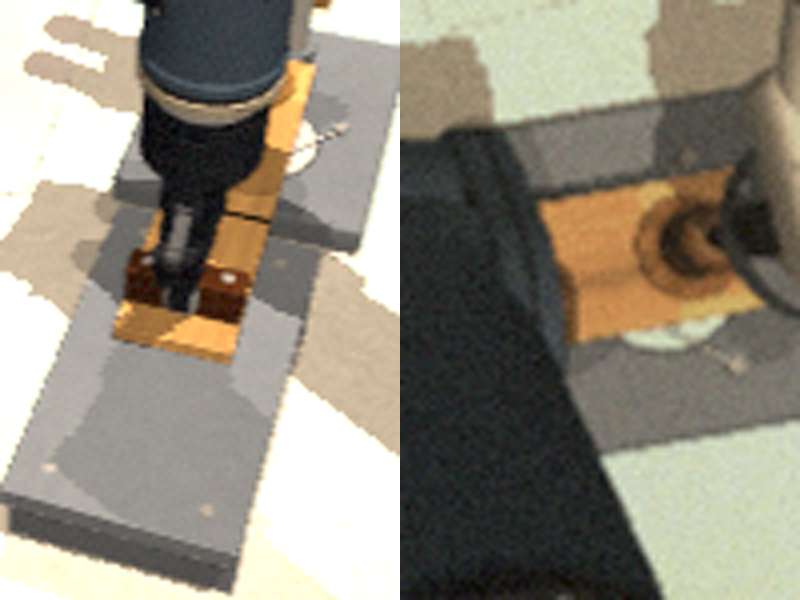

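The line is within about ±2 mm of the edge: the side camera puts it 1.4 mm past and the top camera 2 mm short. The vertebra still stands on the pad at the lens, at about (710,235) on the right. Everything is held, so I'll hand in.

```bash
python3 -c "
from bench import manip
print(manip.sign_off())"
```

```text
the job is handed in; nothing more can be done
None
```

The job is handed in, verdict not shown: the vertebra stands on the pad about under the lens, the plank's line is within about 2 mm of the riser's edge by my camera measurements, and the gripper still holds the cleat.

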